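# Bring the heart biscuit under the depositor nozzle and hold the turntable

### The arm

A 6-joint arm with a two-finger parallel gripper is mounted at the origin on the work surface. World frame = base frame: x ahead of the robot, y to its left, z up, the work surface at z = 0. Lengths are in m, angles in rad, forces in N, time in s.
With the tool pointing down it reaches from about 0.225 to 0.875 m from the base axis. Payload 3.4 kg.
Tool frame: the origin (TCP) lies at the very end of the fingers, on their centre line; the grasp point (between the pads) lies 19 mm behind it; z points along the fingers, y is the direction in which the jaws open and shut (so a half turn about z gives the same grasp; the last joint's range is limited). The gripper opens to 85 mm and grips with 20 to 120 N. Pads are 22 mm wide; open, the fingers measure 114 mm over their backs; the gripper's body (76 mm by 85 mm) begins 54 mm behind the grasp point. The pads swing forward as they close: fully open they stand 13 mm farther back than shut.
Start: joints at [1.027, 0.276, 1.505, -0, 1.361, -0.121], TCP at [0.236, 0.524, 0.231] pointing down, gripper open.
Joint ranges: [-2.89, 2.89], [-0.75, 2.08], [0.22, 2.7], [-1.18, 4.32], [0.11, 2.71], [-2.7, 2.7]. Speed limits (rad/s): [2.57, 2.57, 3.14, 3.14, 3.14, 3.14].

### API

Orientations are given as a unit quaternion [w, x, y, z].
In Python, from rig import manip, eyes gives the robot as it stands. The module is installed in compiled form; this text tells all that it offers.
- The arm moves only by the tool servo_tool, never from a script. Its argument "deltas" is one flat list of numbers, 6 for each row, row after row: the shift along the tool's x, y, z in cm, then the turn, a rotation vector about the tool's x, y, z in degrees. A call has 1 to 20 rows; each row shifts and turns the pose as measured when the row begins, along the tool's axes as they then stand; what a row does not reach is not made up. A row lasts 1/10 s, in which the tool goes at most 50 mm and 8.59 degrees, less where a joint would pass 70% of its speed; a pose out of reach is approached as far as the arm can. A call with a gripper value outside its range is refused whole. "jaw" is the finger opening in cm, from 0 to 8.54, set as the call begins (left out, the last holds). The fingers move at their own pace and stop on an object; "grip_force" is the grip in N (left out, the last holds). Time passes only in rows, so rows that do not move let the fingers close. It gives the time, the measured TCP pose, the force and the opening at its end, in the units of the state.
- manip.get_state(): the state, without advancing time (a new reading comes with each control period).
- eyes.get_image(name): name is "side" or "top" or "wrist"; returns (picture, depth): 480x640x3 uint8, red, green, blue; 480x640 float32, m along the optical axis (not along the pixel's ray), 0 where there is no reading.
- eyes.get_calibration(name): a dict with "camera_matrix" (3x3 intrinsics, pixels), "distortion" ([k1, k2, p1, p2, k3] as OpenCV has them; the pictures are not rectified), "rvec" (rotation vector, rad) and "tvec" (3), from world to camera coordinates, as OpenCV has them. Camera axes: x right, y down, z forward; pixel columns grow to the right and rows downward; lengths in m; the calibration is good to about 2 mm. A picture is of the moment at which its call begins: read the wrist's pose just before it. get_calibration takes no time and is no camera call; for the wrist camera it gives the pose at the moment of the call.
- manip.sign_off(): hands the job in, once; it reports no verdict.
The state is a dict: "clock": time; "qpos": joint angles; "qd": joint speeds; "effort": joint torques, N m; "position": TCP position; "ee_rot": TCP orientation; "contact_force": force on the tool from outside, world axes, zero at the start; "moment": the same for the moment, N m; "width": finger opening in m.
Only numpy, scipy, OpenCV 4.12 (cv2) and the standard library are available. Lean on these libraries where they do the work, as an engineer would, in place of code of your own. Each camera call takes 0.05 s, during which the arm holds its last target.

### The job

Fill the heart-shaped biscuit next: slide the round decorating turntable along the counter until its foot sits fully home in the V-shaped stop of the depositor, and turn its tray until the heart biscuit lies centred under the nozzle. Finish there with the fingers still holding the tray so that it stays still for the filling. Work by the turntable itself, never touching the biscuits, which all stay lying on the tray, and leave everything else on the counter where it is.

Things in the scene. Friction and masses are not known exactly. Their poses are not given: they have to be found in the camera images.
- depositor: White and bare-steel piston depositor (filling machine), fixed on the counter. Origin: same point as home. The foot goes home along its -y. Base, column, barrel, hopper and lever stand at y -125 to -420 mm, x within 100 mm, up to 430 mm high; a 22 mm tube comes out at 235 mm height and bends down into the nozzle at y = -78 mm. The turntable's +y side and both x sides stay open.
- nozzle_tip (a point): Lower end of the depositor's steel nozzle, pointing straight down, 88 mm above the counter, 78 mm from the depositor's origin along its -y: above the ring on which the biscuits lie when the foot is home.
- home (a point): Point on the counter where the centre of the foot's underside lies when the foot is home, touching both bars of the depositor's V stop: two upright steel bars 24 mm high, 100 mm long, 12 mm thick, at 45 degrees either side of the depositor's -y, inner faces 75 mm from this point. Axes as the depositor's: z up, y pointing out of the V.
- foot: Grey round foot of the turntable, 150 mm across, 26 mm high at its edge, loose on the counter (sliding it takes about 3 to 9 N). Origin: centre of its underside, on the turning axis of the tray.
- tray: White round tray, 300 mm across, turning endlessly and lightly (0.03 N m, no stops) about the foot's vertical axis; pulled sideways it slides with the foot. Origin: centre of its underside, 37 mm above the counter. Floor top at 45 mm. Its edge is a smooth upright lip 9 mm thick (radius 141 to 150 mm), top 70 mm above the counter, that can be pinched from above. Foot and tray: 0.65 to 1.15 kg.
- heart: The one heart-shaped biscuit, about 51 mm wide, 47 mm long and 8 mm thick, lying loose on the tray with its centre about 78 mm from the tray's axis. Origin: its centre, on its underside (45 mm above the counter).
- star1: Six-pointed star biscuit, 58 mm across the points, 8 mm thick, loose on the tray, one of five that share the ring with the heart at about 60 degree spacing. Origin: centre of its underside.
- star2: Six-pointed star biscuit, 58 mm across the points, 8 mm thick, loose on the tray, one of five that share the ring with the heart at about 60 degree spacing. Origin: centre of its underside.
- star3: Six-pointed star biscuit, 58 mm across the points, 8 mm thick, loose on the tray, one of five that share the ring with the heart at about 60 degree spacing. Origin: centre of its underside.
- star4: Six-pointed star biscuit, 58 mm across the points, 8 mm thick, loose on the tray, one of five that share the ring with the heart at about 60 degree spacing. Origin: centre of its underside.
- star5: Six-pointed star biscuit, 58 mm across the points, 8 mm thick, loose on the tray, one of five that share the ring with the heart at about 60 degree spacing. Origin: centre of its underside.
- cutter: Bystander: round brass cutter ring, 68 mm across, 24 mm high, near the left front of the turntable. Origin: centre of its underside.
- jam_jar: Bystander: jam jar, 70 mm across, 100 mm high, beyond the depositor's base. Origin: centre of its underside.
- mug: Bystander: white mug, 80 mm across, 85 mm high, handle along its +y, on the robot's side of the depositor. Origin: centre of its underside.
- spatula: Bystander: spatula lying flat to the left of the turntable. Origin: on the counter at its middle.
- bowl: Bystander: steel bowl, 150 mm across, 65 mm high, far left of the turntable. Origin: centre of its underside.
Mind the look-alikes: they are no part of the job. What is shaped like the star3 but purple is not meant.

How it is judged:
By the outcome, as a careful person would: the job done as asked, in the order asked, and still so for the second after the job is handed in, while the arm keeps its last pose, push and grip.
It also fails if it takes over 54 s, if anything falls off the work surface, if the arm or the gripper's body presses on something with over 40 N, if the wrist force passes 120 N, or if a joint passes its speed limit or range.

## Working session

There is one attempt and no reset: what is moved stays moved. The work goes in short steps, Python scripts to look and compute and a tool call to move; the robot and the scene stay as the last step left them, time stands still between calls to the robot, and variables do not carry over. Pictures are saved under pics/ and viewed, and the job is handed in when it is done.

Besides the shell and the picture viewer there is one more tool, called after "Emit:" by a JSON object that holds its "fn" and its "kwargs", one argument or row to a line. servo_tool: Moves the arm, as the interface text tells. Its arguments: {"type":"object","properties":{"deltas":{"type":"array","items":{"type":"number"}},"jaw":{"type":"number"},"grip_force":{"type":"number"}},"required":["deltas"]}

```bash
mkdir -p pics
cat > h.py <<'E'
import numpy as np, cv2
from rig import manip, eyes
def shot(n,f):
    c=eyes.get_calibration(n); im,d=eyes.get_image(n)
    cv2.imwrite('pics/'+f+'.png',im[:,:,::-1]); np.savez('pics/'+f+'.npz',im=im,d=d,K=c['camera_matrix'],D=c['distortion'],r=c['rvec'],t=c['tvec'])
    return im,d,c
def load(f):
    z=np.load('pics/'+f+'.npz'); return z['im'],z['d'],dict(camera_matrix=z['K'],distortion=z['D'],rvec=z['r'],tvec=z['t'])
def world(px,depth,c):
    px=np.asarray(px,float).reshape(-1,1,2)
    n=cv2.undistortPoints(px,np.array(c['camera_matrix']),np.array(c['distortion'])).reshape(-1,2)
    P=np.c_[n,np.ones(len(n))]*np.asarray(depth).reshape(-1,1)
    R=cv2.Rodrigues(np.array(c['rvec']))[0]
    return (P-np.array(c['tvec']).reshape(1,3))@R
def onplane(px,z,c):
    a=world(px,np.zeros(len(np.reshape(px,(-1,2)))),c); b=world(px,np.ones(len(a)),c)
    s=(z-a[:,2])/(b[:,2]-a[:,2]); return a+s[:,None]*(b-a)
def proj(P,c):
    return cv2.projectPoints(np.asarray(P,float).reshape(-1,1,3),np.array(c['rvec']),np.array(c['tvec']),np.array(c['camera_matrix']),np.array(c['distortion']))[0].reshape(-1,2)
E
python3 - <<'E'
from h import *
print(manip.get_state())
for n in ['top','side','wrist']:
    im,d,c=shot(n,n+'0')
    R=cv2.Rodrigues(np.array(c['rvec']))[0]; print(n,-R.T@np.array(c['tvec']).ravel(),R[2])
print(manip.get_state()['clock'])
E
```

```text
{'clock': 0.0, 'qpos': array([ 1.02699320e+00,  2.76608136e-01,  1.50613823e+00,  2.58008476e-05,
        1.36071697e+00, -1.21005887e-01]), 'qd': array([ 0.00099571, -0.00128196, -0.00067206,  0.00109663, -0.00140018,
        0.00086277]), 'effort': array([-4.10033399e-04, -4.16776621e+01, -2.45798492e+01, -1.03509860e-04,
        1.10640083e-02, -1.77898426e-05]), 'position': array([0.23565061, 0.52390715, 0.2304302 ]), 'ee_rot': array([-3.17141374e-04,  2.09830141e-01,  9.77737407e-01, -8.80024776e-04]), 'contact_force': array([-0.41184224,  0.70002016,  0.66526656]), 'moment': array([-0.01039044, -0.04121118,  0.04894188]), 'width': 0.08513162502847399}
top [0.46864498 0.1265948  1.30980861] [ 0.07819713 -0.00206403 -0.99693578]
side [-0.02253228 -0.53490472  0.75914167] [ 0.54091232  0.57925286 -0.60981963]
wrist [0.17456983 0.55048054 0.37334146] [ 0.238491   -0.1083967  -0.96507627]
0.15
```

View pics/top0.png

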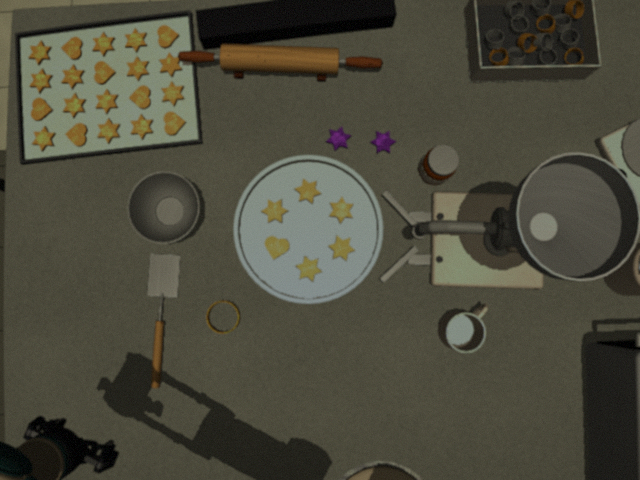

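View pics/side0.png

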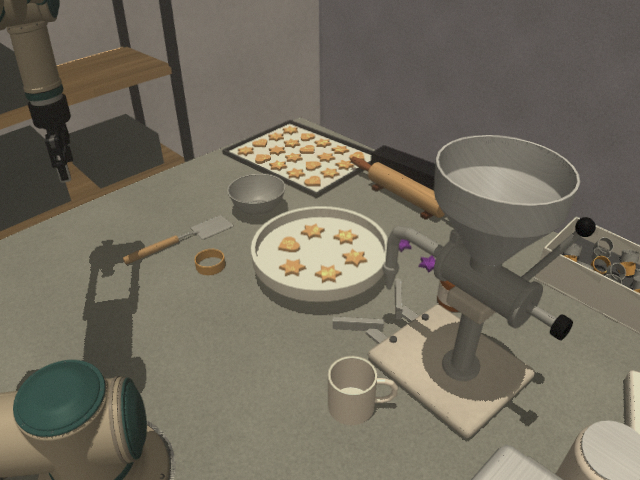

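View pics/wrist0.png

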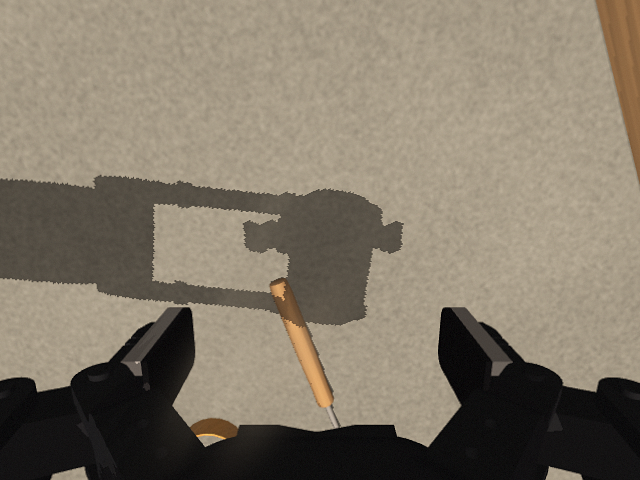

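The top view shows the tray near (308,228), the heart at (277,247), the V bars at (400,208) and (400,263), and the nozzle near (418,230). I'll measure these next.

Run:
```python
from h import *
im,d,c=load('top0')
for n,px in dict(heart=(277,247),tray=(308,228),bar1=(400,208),bar2=(400,263),noz=(418,230),cutter=(223,317),jam=(440,165),mug=(466,330),bowl=(165,208),spat=(160,320),purple=(384,142),purp2=(339,139)).items():
    print(n,world([px],[d[px[1],px[0]]],c).round(4), d[px[1],px[0]])
# point cloud
v,u=np.mgrid[0:480,0:640]; P=world(np.c_[u.ravel(),v.ravel()],d.ravel(),c).reshape(480,640,3)
np.save('pics/Ptop.npy',P)
t0=P[228,308]
for n in ['top','side']:
    im,d,c=load(n+'0')
    P=world(np.c_[u.ravel(),v.ravel()],d.ravel(),c); P=P[d.ravel()>0]
    r=np.hypot(*(P[:,:2]-t0[:2]).T)
    m=(r<.17)&(P[:,2]>.062)&(P[:,2]<.08); Q=P[m]
    A=np.c_[2*Q[:,:2],np.ones(len(Q))]; s=np.linalg.lstsq(A,(Q[:,:2]**2).sum(1),rcond=None)[0]
    print(n,m.sum(),s[:2],np.sqrt(s[2]+s[:2]@s[:2]),np.percentile(Q[:,2],[5,50,95]))
```

```text
heart [[0.5652 0.1993 0.0549]] 1.2584513
tray [[0.6031 0.1357 0.0479]] 1.2685649
bar1 [[ 0.6427 -0.057   0.0267]] 1.2931213
bar2 [[ 0.528  -0.0529  0.0265]] 1.2843989
noz [[ 0.5785 -0.0632  0.2004]] 1.1150087
cutter [[0.4247 0.3185 0.0049]] 1.2971194
jam [[ 0.7169 -0.1294  0.1009]] 1.2251981
mug [[ 0.3845 -0.1909  0.0048]] 1.2950857
bowl [[0.658  0.4395 0.0055]] 1.314451
spat [[0.4213 0.4497 0.0139]] 1.2875214
purple [[ 0.789  -0.0311  0.0054]] 1.3257971
purp2 [[0.797  0.0653 0.008 ]] 1.3236182
top 2272 [0.59958556 0.13531153] 0.1450544965092752 [0.0653801  0.07112362 0.07540153]
side 1811 [0.59748111 0.13327972] 0.14478644409981314 [0.06291041 0.06946398 0.07264409]
```

Run:
```python
from h import *
v,u=np.mgrid[0:480,0:640]
im,d,c=load('top0')
P=np.load('pics/Ptop.npy')
for n in ['top','side']:
    im,d,c=load(n+'0')
    P=world(np.c_[u.ravel(),v.ravel()],d.ravel(),c).reshape(480,640,3)
    m=(d>0)&(P[...,2]>.017)&(P[...,2]<.032)&(P[...,0]>.48)&(P[...,0]<.70)&(P[...,1]<0.02)&(P[...,1]>-.12)
    k,l,st,cen=cv2.connectedComponentsWithStats(m.astype(np.uint8),connectivity=8)
    for i in range(1,k):
        if st[i,4]<40: continue
        Q=P[l==i]
        (cx,cy),(w,h),a=cv2.minAreaRect(Q[:,:2].astype(np.float32)*1000)
        mu=np.median(Q,0); U,S,V=np.linalg.svd(Q[:,:2]-Q[:,:2].mean(0),full_matrices=False)
        print(n,st[i],Q.mean(0).round(4),'dir',np.degrees(np.arctan2(V[0,1],V[0,0])),'rect',cx,cy,w,h,a, np.median(Q[:,2]))
im=cv2.imread('pics/top0.png'); cv2.imwrite('pics/topc.png',cv2.resize(im[140:320,220:560],None,fx=2.35,fy=2.35,interpolation=cv2.INTER_CUBIC))
im=cv2.imread('pics/side0.png'); cv2.imwrite('pics/sidec.png',cv2.resize(im[190:390,240:540],None,fx=2.6,fy=2.6,interpolation=cv2.INTER_CUBIC))
```

```text
top [383 191  34  36 279] [ 0.6414 -0.0553  0.0246] dir -138.69374265755943 rect 642.06982421875 -54.943668365478516 93.1965560913086 13.445830345153809 41.74302291870117 0.024651903658195234
top [380 246  38  37 283] [ 0.5263 -0.0503  0.0249] dir 132.29200079987828 rect 526.3946533203125 -50.404537200927734 12.814693450927734 98.79569244384766 41.770938873291016 0.025021012409314335
top [430 255   4  30  50] [ 0.5074 -0.1182  0.0227] dir 178.25458378223857 rect 513.0291137695312 -117.64734649658203 60.58171844482422 4.417347431182861 0.14395931363105774 0.022912142181780205
side [395 278   7  37 221] [ 0.6351 -0.0606  0.0245] dir -138.0842890066865 rect 638.5966186523438 -57.98116683959961 104.102783203125 12.314504623413086 41.77542495727539 0.024774543404832726
side [333 316  51  11 349] [ 0.5237 -0.0528  0.0234] dir -48.27468074195722 rect 525.1153564453125 -51.54536437988281 15.696680068969727 97.77427673339844 41.60403060913086 0.024067214621208994
```

View pics/topc.png

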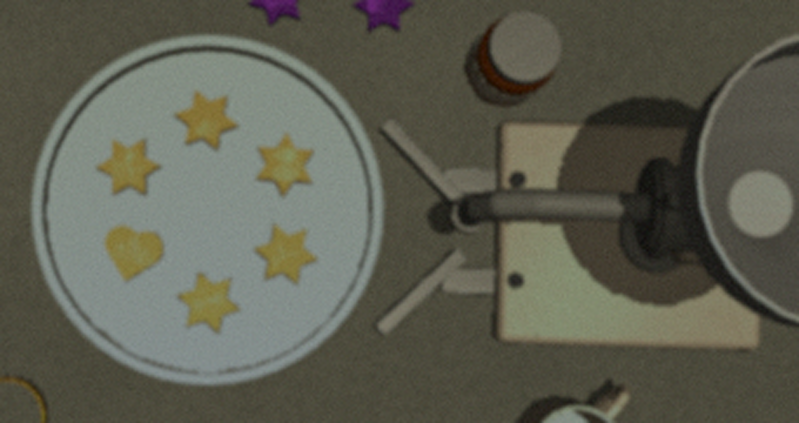

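View pics/sidec.png

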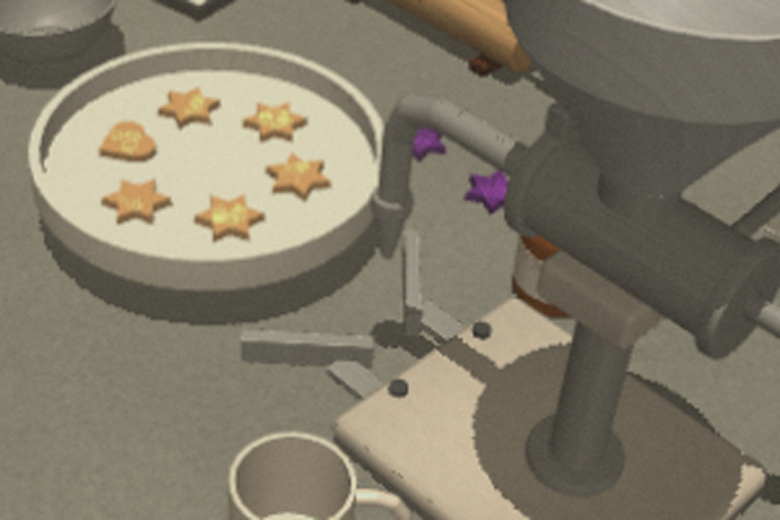

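```bash
cat >> h.py <<'E'
from scipy.spatial.transform import Rotation as Ro
def Rt(th): # tool down, tool y at angle th deg
    t=np.radians(th); y=np.array([np.cos(t),np.sin(t),0]); z=np.array([0,0,-1.]); return np.c_[np.cross(y,z),y,z]
def pose():
    s=manip.get_state(); q=s['ee_rot']; return s['position'],Ro.from_quat([q[1],q[2],q[3],q[0]]).as_matrix(),s
def rows(p,R,wps,dp=2,da=1):
    out=[]
    for (x,y,z,th) in wps:
        R2=Rt(th); t=np.array([x,y,z])
        sh=np.round(R.T@(t-p)*100,dp); w=np.round(np.degrees(Ro.from_matrix(R.T@R2).as_rotvec()),da)
        out.append(list(sh+0.)+list(w+0.)); p=p+R@(sh/100); R=R@Ro.from_rotvec(np.radians(w)).as_matrix()
    print('['+', '.join('%g'%v for r in out for v in r)+']')
def info():
    p,R,s=pose(); print('t %.2f'%s['clock'],p.round(4),'th %.2f'%np.degrees(np.arctan2(R[1,1],R[0,1])),'tilt',R[2].round(4),'F',s['contact_force'].round(1),'w %.4f'%s['width'],'q',s['qpos'].round(2))
def biscuits(f,ctr,z=.053,rad=.13):
    im,d,c=load(f)
    hsv=cv2.cvtColor(im,cv2.COLOR_RGB2HSV)
    m=((hsv[...,1]>90)&(hsv[...,0]>8)&(hsv[...,0]<35)&(hsv[...,2]>60)).astype(np.uint8)
    k,l,st,cen=cv2.connectedComponentsWithStats(m)
    for i in range(1,k):
        if st[i,4]<80: continue
        yy,xx=np.nonzero(l==i); W=onplane(np.c_[xx,yy],z,c)[:,:2]; q=W.mean(0)-ctr
        if np.hypot(*q)>rad: continue
        hull=cv2.convexHull((W*1000).astype(np.float32)); sol=st[i,4]
        cnt=cv2.findContours((l==i).astype(np.uint8),0,2)[0][0]; 
        print(f,'px',cen[i].round(),'area',sol,'solid %.2f'%(cv2.contourArea(cnt)/cv2.contourArea(cv2.convexHull(cnt))),'xy',W.mean(0).round(4),'r %.4f ang %.1f'%(np.hypot(*q),np.degrees(np.arctan2(q[1],q[0]))))
E
python3 - <<'E'
from h import *
biscuits('top0',np.array([.5996,.1353])); biscuits('side0',np.array([.5975,.1333]))
p,R,s=pose()
a=np.array([*p,65.8]); b=np.array([.742,.109,.15,-10.])
N=20; rows(p,R,[a+(b-a)*(i/N) for i in range(1,N+1)],1,1)
E
```

```text
top0 px [307. 191.] area 304 solid 0.74 xy [0.6793 0.1351] r 0.0797 ang -0.1
top0 px [341. 210.] area 294 solid 0.73 xy [0.6384 0.0684] r 0.0773 ang -59.9
top0 px [274. 211.] area 306 solid 0.72 xy [0.6396 0.2037] r 0.0792 ang 59.7
top0 px [276. 246.] area 349 solid 0.94 xy [0.5674 0.201 ] r 0.0732 ang 116.1
top0 px [341. 248.] area 300 solid 0.72 xy [0.5607 0.0696] r 0.0764 ang -120.7
top0 px [308. 268.] area 288 solid 0.73 xy [0.5205 0.1371] r 0.0791 ang 178.7
side0 px [312. 231.] area 197 solid 0.75 xy [0.6357 0.2001] r 0.0770 ang 60.2
side0 px [345. 236.] area 205 solid 0.75 xy [0.6752 0.1319] r 0.0777 ang -1.1
side0 px [289. 245.] area 234 solid 0.95 xy [0.563  0.1975] r 0.0729 ang 118.2
side0 px [354. 257.] area 242 solid 0.76 xy [0.6343 0.0649] r 0.0777 ang -61.7
side0 px [292. 267.] area 253 solid 0.77 xy [0.5166 0.133 ] r 0.0809 ang -179.8
side0 px [328. 273.] area 259 solid 0.72 xy [0.5565 0.0664] r 0.0785 ang -121.5
[-3.2, -0.9, 0.4, -0.1, 0, 3.8, -3.2, -0.6, 0.4, 0, 0, 3.8, -3.2, -0.4, 0.4, 0, 0, 3.7, -3.3, -0.2, 0.4, 0, 0, 3.8, -3.3, 0, 0.4, 0, 0, 3.8, -3.2, 0.2, 0.4, 0, 0, 3.8, -3.3, 0.4, 0.4, 0, 0, 3.8, -3.2, 0.6, 0.4, 0, 0, 3.8, -3.1, 0.9, 0.4, 0, 0, 3.8, -3.1, 1.1, 0.4, 0, 0, 3.8, -3.1, 1.2, 0.4, 0, 0, 3.8, -2.9, 1.5, 0.4, 0, 0, 3.8, -2.8, 1.7, 0.4, 0, 0, 3.7, -2.7, 1.8, 0.4, 0, 0, 3.8, -2.6, 2, 0.4, 0, 0, 3.8, -2.4, 2.2, 0.4, 0, 0, 3.8, -2.3, 2.3, 0.4, 0, 0, 3.8, -2.2, 2.5, 0.4, 0, 0, 3.8, -1.9, 2.6, 0.4, 0, 0, 3.8, -1.8, 2.8, 0.4, 0, 0, 3.8]
```

Emit:
{"fn": "servo_tool", "kwargs": {
  "deltas": [-3.2,-0.9,0.4,0,0,3.8,-3.2,-0.6,0.4,0,0,3.8,-3.2,-0.4,0.4,0,0,3.7,-3.3,-0.2,0.4,0,0,3.8,-3.3,0,0.4,0,0,3.8,-3.2,0.2,0.4,0,0,3.8,-3.3,0.4,0.4,0,0,3.8,-3.2,0.6,0.4,0,0,3.8,-3.1,0.9,0.4,0,0,3.8,-3.1,1.1,0.4,0,0,3.8,-3.1,1.2,0.4,0,0,3.8,-2.9,1.5,0.4,0,0,3.8,-2.8,1.7,0.4,0,0,3.7,-2.7,1.8,0.4,0,0,3.8,-2.6,2,0.4,0,0,3.8,-2.4,2.2,0.4,0,0,3.8,-2.3,2.3,0.4,0,0,3.8,-2.2,2.5,0.4,0,0,3.8,-1.9,2.6,0.4,0,0,3.8,-1.8,2.8,0.4,0,0,3.8],
  "jaw": 3,
  "grip_force": 60
}}

```text
clock: 2.15
position: [0.7452, 0.0831, 0.1377]
ee_rot: [-0.004, 0.781, 0.624, -0.006]
contact_force: [0.7, 1.4, 0.5]
width: 0.0299
```

Run:
```python
from h import *
info()
p,R,s=pose()
a=np.array([*p,np.degrees(np.arctan2(R[1,1],R[0,1]))]); b=np.array([.742,.109,.12,-10.])
N=5; rows(p,R,[a+(b-a)*min(1,i/4) for i in range(1,N+1)],1,1)
```

```text
t 2.15 [0.7452 0.0831 0.1377] th -12.79 tilt [-0.0045 -0.0129 -0.9999] F [0.7 1.4 0.5] w 0.0299 q [ 0.02  0.6   1.2  -0.    1.35  0.24]
[0.6, -0.2, 0.4, -0.7, 0.3, -0.7, 0.6, -0.2, 0.5, 0, 0, -0.7, 0.7, -0.2, 0.4, 0, 0, -0.7, 0.6, -0.2, 0.5, 0, 0, -0.7, 0, 0, 0, 0, 0, 0]
```

Emit:
{"fn": "servo_tool", "kwargs": {
  "deltas": [0.6,-0.2,0.4,-0.7,0.3,-0.7,0.6,-0.2,0.5,0,0,-0.7,0.7,-0.2,0.4,0,0,-0.7,0.6,-0.2,0.5,0,0,-0.7,0,0,0,0,0,0]
}}

```text
clock: 2.65
position: [0.7426, 0.1084, 0.1146]
ee_rot: [-0.002, 0.766, 0.643, -0.002]
contact_force: [-0.0, 0.6, 0.0]
width: 0.03
```

Run:
```python
from h import *
info()
im,d,c=shot('wrist','w1'); shot('top','top1')
v,u=np.mgrid[0:480,0:640]
for n in ['w1','top1']:
    im,d,c=load(n)
    P=world(np.c_[u.ravel(),v.ravel()],d.ravel(),c); P=P[d.ravel()>0]
    r=np.hypot(*(P[:,:2]-[.5985,.134]).T)
    m=(r<.157)&(r>.134)&(P[:,2]>.062)&(P[:,2]<.078); Q=P[m]
    A=np.c_[2*Q[:,:2],np.ones(len(Q))]; s=np.linalg.lstsq(A,(Q[:,:2]**2).sum(1),rcond=None)[0]
    print(n,m.sum(),s[:2],np.sqrt(s[2]+s[:2]@s[:2]),np.percentile(Q[:,2],[5,50,95]), 'r about',np.median(np.hypot(*(Q[:,:2]-[.5985,.134]).T)))
```

```text
t 2.65 [0.7426 0.1084 0.1146] th -9.95 tilt [-6.0e-04 -4.5e-03 -1.0e+00] F [-0.   0.6  0. ] w 0.0300 q [0.05 0.61 1.24 0.   1.3  0.23]
w1 9877 [0.60855704 0.13470703] 0.1370230462336804 [0.06869635 0.07015148 0.07123091] r about 0.14599059821564442
top1 1293 [0.59944278 0.13517906] 0.14523012565219762 [0.06552711 0.07106021 0.07512198] r about 0.14576466579331482
```

View pics/w1.png

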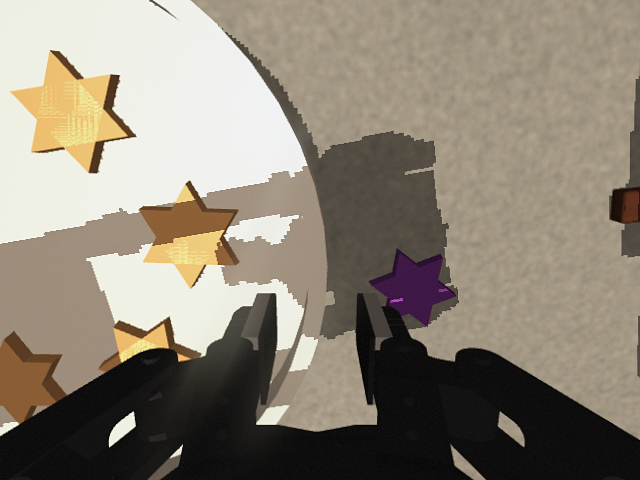

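The lip at (322,300) lies between the open fingers and the height is confirmed at 70 mm, so I'll descend and pinch.

Emit:
{"fn": "servo_tool", "kwargs": {
  "deltas": [0,0,1.2,-0.2,0,0,0,0,1.5,0,0,0,0,0,1.5,0,0,0,0,0,1.2,0,0,0,0,0,0.6,0,0,0,0,0,0.2,0,0,0,0,0,0,0,0,0]
}}

```text
clock: 3.45
position: [0.7438, 0.1078, 0.0514]
ee_rot: [0.002, 0.766, 0.643, 0.001]
contact_force: [0.3, 0.2, 0.8]
width: 0.0304
```

Run:
```python
from h import *
info()
```

```text
t 3.45 [0.7438 0.1078 0.0514] th -9.94 tilt [-8.0e-04  5.3e-03 -1.0e+00] F [0.3 0.2 0.8] w 0.0304 q [ 0.05  0.65  1.32 -0.    1.16  0.23]
```

Emit:
{"fn": "servo_tool", "kwargs": {
  "deltas": [0,0,0,0,0,0,0,0,0,0,0,0,0,0,0,0,0,0,0,0,0,0,0,0,0,0,0,0,0,0],
  "jaw": 0,
  "grip_force": 60
}}

```text
clock: 3.95
position: [0.7443, 0.1086, 0.0524]
ee_rot: [0.002, 0.766, 0.643, 0.002]
contact_force: [0.5, 0.4, -1.4]
width: 0.0075
```

Run:
```python
from h import *
info()
p,R,s=pose()
th0=np.degrees(np.arctan2(R[1,1],R[0,1])); r=.1455
c=p[:2]-r*np.array([np.cos(np.radians(th0)),np.sin(np.radians(th0))]); print('c',c)
w=[]
for i,f in enumerate(np.r_[1,3,np.arange(6.5,70,3.9),72,74,75][:22]):
    a=np.radians(th0+f); w.append((c[0]+r*np.cos(a),c[1]+r*np.sin(a),.0515,th0+f))
print(len(w)); rows(p,R,w,2,1)
```

```text
t 3.95 [0.7443 0.1086 0.0524] th -10.00 tilt [ 9.0e-04  6.5e-03 -1.0e+00] F [ 0.5  0.4 -1.4] w 0.0075 q [ 0.05  0.65  1.32 -0.    1.16  0.23]
c [0.60098473 0.13384036]
22
[0.25, 0, 0.09, 0.4, 0, -1, 0.51, -0.01, 0, 0, -0.1, -2, 0.89, -0.03, 0, 0, 0, -3.5, 0.99, -0.03, 0, 0, 0, -3.9, 0.99, -0.04, 0, 0, 0, -3.9, 0.99, -0.03, 0, 0, 0, -3.9, 0.99, -0.03, 0, 0, 0, -3.9, 0.99, -0.04, 0, 0, 0, -3.9, 0.99, -0.03, 0, 0, 0, -3.9, 0.99, -0.04, 0, 0, 0, -3.9, 0.99, -0.03, 0, 0, 0, -3.9, 0.99, -0.03, 0, -0.1, 0, -3.9, 0.99, -0.04, 0, 0, 0, -3.9, 0.99, -0.03, 0, 0, 0, -3.9, 0.99, -0.03, -0.01, 0, 0, -3.9, 0.99, -0.04, 0, 0, 0, -3.9, 0.98, -0.03, 0, 0, 0, -3.9, 0.99, -0.04, 0, 0, 0, -3.9, 0.99, -0.03, 0, 0, 0, -3.9, 0.79, -0.02, 0, 0, 0, -3.1, 0.51, -0.01, 0, 0, 0, -2, 0.25, 0, 0, 0, 0, -1]
```

Emit:
{"fn": "servo_tool", "kwargs": {
  "deltas": [0.25,0,0,0,0,-1,0.51,-0.01,0,0,0,-2,0.89,-0.03,0,0,0,-3.5,0.99,-0.03,0,0,0,-3.9,0.99,-0.03,0,0,0,-3.9,0.99,-0.03,0,0,0,-3.9,0.79,-0.03,0,0,0,-3.1,0.51,-0.02,0,0,0,-2,0.25,0,0,0,0,-1]
}}

```text
clock: 4.85
position: [0.7408, 0.1745, 0.0521]
ee_rot: [0.002, 0.601, 0.799, 0.002]
contact_force: [-0.4, 0.0, -1.2]
width: 0.0073
```

Run:
```python
from h import *
info()
shot('top','top2'); biscuits('top2',np.array([.5996,.1353]))
```

```text
t 4.85 [0.7408 0.1745 0.0521] th 16.05 tilt [-0.0013  0.0048 -1.    ] F [-0.4  0.  -1.2] w 0.0073 q [ 0.14  0.67  1.29 -0.    1.18 -0.14]
top2 px [301. 250.] area 7270 solid 0.73 xy [0.5589 0.1517] r 0.0439 ang 158.1
```

View pics/top2.png

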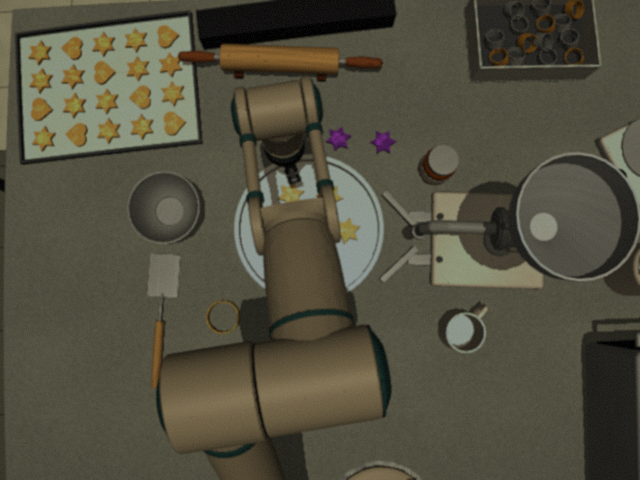

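Emit:
{"fn": "servo_tool", "kwargs": {
  "deltas": [0.25,0,0,0,0,-1,0.51,-0.01,0,0,0,-2,0.89,-0.03,0,0,0,-3.5,0.99,-0.03,0,0,0,-3.9,0.99,-0.03,0,0,0,-3.9,0.99,-0.03,0,0,0,-3.9,0.99,-0.03,0,0,0,-3.9,0.99,-0.03,0,0,0,-3.9,0.99,-0.03,0,0,0,-3.9,0.99,-0.03,0,0,0,-3.9,0.99,-0.03,0,0,0,-3.9,0.99,-0.03,0,0,0,-3.9,0.99,-0.03,0,0,0,-3.9,0.79,-0.03,0,0,0,-3.1,0.51,-0.02,0,0,0,-2,0.25,0,0,0,0,-1,0,0,0,0,0,0]
}}

```text
clock: 6.6
position: [0.6485, 0.2715, 0.0521]
ee_rot: [0.0, 0.167, 0.986, 0.001]
contact_force: [-0.5, -0.2, -2.5]
width: 0.0069
```

Run:
```python
from h import *
info()
im,d,c=shot('side','side3'); 
v,u=np.mgrid[0:480,0:640]
P=world(np.c_[u.ravel(),v.ravel()],d.ravel(),c); P=P[d.ravel()>0]
r=np.hypot(*(P[:,:2]-[.5985,.134]).T)
m=(r<.16)&(r>.13)&(P[:,2]>.062)&(P[:,2]<.078); Q=P[m]
A=np.c_[2*Q[:,:2],np.ones(len(Q))]; s=np.linalg.lstsq(A,(Q[:,:2]**2).sum(1),rcond=None)[0]; print(s[:2],np.sqrt(s[2]+s[:2]@s[:2]))
biscuits('side3',s[:2])
```

```text
t 6.60 [0.6485 0.2715 0.0521] th 70.76 tilt [-2.0e-04  2.1e-03 -1.0e+00] F [-0.5 -0.2 -2.5] w 0.0069 q [ 0.3   0.59  1.45  0.    1.1  -0.94]
[0.5983785  0.13161093] 0.144610381444841
side3 px [301. 234.] area 217 solid 0.80 xy [0.6095 0.209 ] r 0.0782 ang 81.8
side3 px [335. 232.] area 201 solid 0.75 xy [0.6695 0.1595] r 0.0764 ang 21.4
side3 px [355. 249.] area 226 solid 0.77 xy [0.6575 0.0832] r 0.0764 ang -39.3
side3 px [284. 254.] area 237 solid 0.73 xy [0.5351 0.1797] r 0.0795 ang 142.8
side3 px [304. 270.] area 273 solid 0.94 xy [0.5277 0.1087] r 0.0743 ang -162.0
side3 px [342. 270.] area 260 solid 0.77 xy [0.5845 0.0526] r 0.0802 ang -100.0
```

View pics/side3.png

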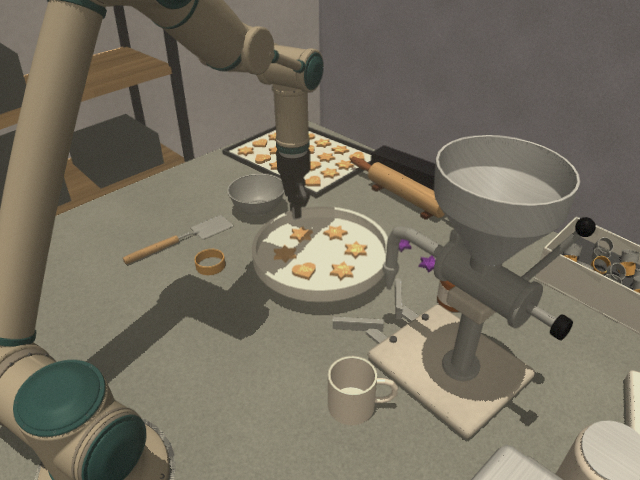

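Emit:
{"fn": "servo_tool", "kwargs": {
  "deltas": [0,0,0,0,0,0,0,0,0,0,0,0,0,0,0,0,0,0,0,0,-0.8,0,0,0,0,0,-1.5,0,0,0,0,0,-1.5,0,0,0,0,0,-0.6,0,0,0,0,0,0,0,0,0],
  "jaw": 3
}}

```text
clock: 7.45
position: [0.6519, 0.2716, 0.1014]
ee_rot: [0.003, 0.169, 0.986, 0.003]
contact_force: [0.9, -0.4, -0.1]
width: 0.0297
```

Run:
```python
from h import *
info()
p,R,s=pose(); th0=np.degrees(np.arctan2(R[1,1],R[0,1])); c=(.6006,.134); r=.1455
z0=p[2]
w=[]
ths=np.r_[th0-3,np.linspace(th0-3,24,10)[1:],22,22]
for t in ths: w.append((c[0]+r*np.cos(np.radians(t)),c[1]+r*np.sin(np.radians(t)),z0,t))
rows(p,R,w)
```

```text
t 7.45 [0.6519 0.2716 0.1014] th 70.58 tilt [-0.0048  0.0066 -1.    ] F [ 0.9 -0.4 -0.1] w 0.0297 q [ 0.3   0.55  1.39  0.    1.19 -0.94]
[-0.5, -0.15, 0, 0.4, 0.3, 3, -1.23, -0.05, 0, 0, 0, 4.8, -1.23, -0.06, 0, 0, 0, 4.9, -1.23, -0.05, 0, 0, 0, 4.8, -1.22, -0.05, 0, 0, 0, 4.9, -1.23, -0.05, 0, 0, 0, 4.8, -1.23, -0.05, 0, 0, 0, 4.9, -1.23, -0.05, 0, 0, 0, 4.8, -1.23, -0.06, 0, 0, 0, 4.8, -1.23, -0.05, 0, 0, 0, 4.9, -0.5, -0.01, 0, 0, 0, 2, 0, 0, 0, 0, 0, 0]
```

Emit:
{"fn": "servo_tool", "kwargs": {
  "deltas": [-0.5,-0.15,0,0.4,0.3,3,-1.23,-0.05,0,0,0,4.8,-1.23,-0.06,0,0,0,4.9,-1.23,-0.05,0,0,0,4.8,-1.22,-0.05,0,0,0,4.9,-1.23,-0.05,0,0,0,4.8,-1.23,-0.05,0,0,0,4.9,-1.23,-0.05,0,0,0,4.8,-1.23,-0.06,0,0,0,4.8,-1.23,-0.05,0,0,0,4.9,-0.5,-0.01,0,0,0,2,0,0,0,0,0,0]
}}

```text
clock: 8.65
position: [0.734, 0.184, 0.0944]
ee_rot: [-0.004, 0.574, 0.819, -0.004]
contact_force: [-0.6, -0.6, 0.0]
width: 0.0301
```

Run:
```python
from h import *
info()
p,R,s=pose(); th0=np.degrees(np.arctan2(R[1,1],R[0,1])); c=(.6006,.134); r=.1455
t=th0;w=[]
for z in [.096,.085,.072,.060,.054,.052,.052]:w.append((c[0]+r*np.cos(np.radians(t)),c[1]+r*np.sin(np.radians(t)),z,t))
rows(p,R,w)
```

```text
t 8.65 [0.734  0.184  0.0944] th 19.97 tilt [ 0.002  -0.0101 -0.9999] F [-0.6 -0.6  0. ] w 0.0301 q [ 0.15  0.64  1.24  0.    1.27 -0.19]
[-0.14, 0.3, -0.16, -0.6, -0.1, 0, 0, 0, 1.1, 0, 0, 0, 0, 0, 1.3, 0, 0, 0, 0, 0, 1.2, 0, 0, 0, 0, 0, 0.6, 0, 0, 0, 0, 0, 0.2, 0, 0, 0, 0, 0, 0, 0, 0, 0]
```

Emit:
{"fn": "servo_tool", "kwargs": {
  "deltas": [-0.1,0.3,0,-0.6,0,0,0,0,1.1,0,0,0,0,0,1.1,0,0,0,0,0,1.1,0,0,0,0,0,0.6,0,0,0,0,0,0.2,0,0,0,0,0,0,0,0,0]
}}

```text
clock: 9.35
position: [0.7349, 0.1859, 0.0468]
ee_rot: [-0.003, 0.572, 0.82, -0.0]
contact_force: [0.4, 0.8, -0.6]
width: 0.0299
```

Run:
```python
from h import *
info()
p,R,s=pose(); print(np.hypot(*(p[:2]-[.6006,.134])))
```

```text
t 9.35 [0.7349 0.1859 0.0468] th 20.19 tilt [ 0.0038 -0.0035 -1.    ] F [ 0.4  0.8 -0.6] w 0.0299 q [ 0.15  0.67  1.3   0.    1.18 -0.2 ]
0.14397463280846362
```

Slightly low (47 mm), so I'll raise 5 mm before closing.

Emit:
{"fn": "servo_tool", "kwargs": {
  "deltas": [0,0.1,-0.4,0,0,0,0,0,-0.1,0,0,0,0,0,0,0,0,0]
}}

```text
clock: 9.65
position: [0.7366, 0.1865, 0.0532]
ee_rot: [-0.002, 0.572, 0.82, 0.0]
contact_force: [-1.4, -0.8, -0.2]
width: 0.0303
```

Emit:
{"fn": "servo_tool", "kwargs": {
  "deltas": [0,0,0,0,0,0,0,0,0,0,0,0,0,0,0,0,0,0,0,0,0,0,0,0,0,0,0,0,0,0],
  "jaw": 0,
  "grip_force": 70
}}

```text
clock: 10.15
position: [0.7371, 0.1861, 0.0543]
ee_rot: [-0.001, 0.572, 0.82, 0.001]
contact_force: [-0.5, -0.7, 0.0]
width: 0.0072
```

Run:
```python
from h import *
info()
p,R,s=pose(); print(np.hypot(*(p[:2]-[.6006,.134])))
```

```text
t 10.15 [0.7371 0.1861 0.0543] th 20.22 tilt [ 2.6e-03 -3.0e-04 -1.0e+00] F [-0.5 -0.7  0. ] w 0.0072 q [ 0.15  0.67  1.29  0.    1.19 -0.2 ]
0.14610764083528727
```

Emit:
{"fn": "servo_tool", "kwargs": {
  "deltas": [0.25,0,0,0,0,-1,0.51,-0.01,0,0,0,-2,0.89,-0.03,0,0,0,-3.5,0.99,-0.03,0,0,0,-3.9,0.99,-0.03,0,0,0,-3.9,0.99,-0.03,0,0,0,-3.9,0.99,-0.03,0,0,0,-3.9,0.99,-0.03,0,0,0,-3.9,0.99,-0.03,0,0,0,-3.9,0.99,-0.03,0,0,0,-3.9,0.99,-0.03,0,0,0,-3.9,0.99,-0.03,0,0,0,-3.9,0.99,-0.03,0,0,0,-3.9,0.99,-0.03,0,0,0,-3.9,0.99,-0.03,0,0,0,-3.9,0.99,-0.03,0,0,0,-3.9,0.79,-0.03,0,0,0,-3.1,0.51,-0.02,0,0,0,-2,0.25,0,0,0,0,-1,0,0,0,0,0,0]
}}

```text
clock: 12.15
position: [0.604, 0.2795, 0.0543]
ee_rot: [-0.004, 0.016, 1.0, -0.004]
contact_force: [-0.5, -1.9, -1.6]
width: 0.0072
```

```bash
cat >> h.py <<'E'
def rim(f,c0):
    im,d,c=load(f); v,u=np.mgrid[0:480,0:640]
    P=world(np.c_[u.ravel(),v.ravel()],d.ravel(),c); P=P[d.ravel()>0]
    cc=np.array(c0)
    for _ in range(3):
        r=np.hypot(*(P[:,:2]-cc).T)
        m=(r<.153)&(r>.138)&(P[:,2]>.065)&(P[:,2]<.075); Q=P[m]
        A=np.c_[2*Q[:,:2],np.ones(len(Q))]
        # fixed radius .1455 fit
        from scipy.optimize import least_squares
        cc=least_squares(lambda x:np.hypot(*(Q[:,:2]-x).T)-.1452,cc,loss='soft_l1',f_scale=.003).x
    print(f,'rim centre',cc.round(4),m.sum()); return cc
E
python3 - <<'E'
from h import *
info()
p,R,s=pose(); th=np.arctan2(R[1,1],R[0,1]); print('c grip',p[:2]-.1455*np.array([np.cos(th),np.sin(th)]))
cc=rim('side0',[.5985,.134]); rim('top0',[.5985,.134])
shot('side','side4'); shot('top','top4')
biscuits('side4',rim('side4',[.5985,.134])); biscuits('top4',rim('top4',[.5985,.134]))
E
```

```text
t 12.15 [0.604  0.2795 0.0543] th 88.13 tilt [ 0.0069 -0.0082 -0.9999] F [-0.5 -1.9 -1.6] w 0.0072 q [ 0.33  0.54  1.53 -0.01  1.08 -1.2 ]
c grip [0.59928673 0.13405605]
side0 rim centre [0.5975 0.1334] 1514
top0 rim centre [0.5997 0.1353] 2017
side4 rim centre [0.5986 0.1322] 1458
side4 px [331. 231.] area 206 solid 0.79 xy [0.6649 0.1687] r 0.0757 ang 28.8
side4 px [298. 236.] area 209 solid 0.75 xy [0.5989 0.2089] r 0.0767 ang 89.8
side4 px [355. 247.] area 225 solid 0.78 xy [0.6645 0.0897] r 0.0784 ang -32.8
side4 px [285. 256.] area 236 solid 0.79 xy [0.5292 0.1715] r 0.0798 ang 150.4
side4 px [343. 267.] area 275 solid 0.95 xy [0.5928 0.0584] r 0.0740 ang -94.5
side4 px [309. 273.] area 269 solid 0.76 xy [0.5284 0.0935] r 0.0801 ang -151.2
top4 rim centre [0.6007 0.1341] 1673
top4 px [290. 196.] area 278 solid 0.70 xy [0.6692 0.1716] r 0.0781 ang 28.7
top4 px [328. 195.] area 303 solid 0.71 xy [0.6693 0.0934] r 0.0797 ang -30.7
top4 px [250. 236.] area 425 solid 0.84 xy [0.5883 0.2532] r 0.1198 ang 96.0
top4 px [271. 229.] area 285 solid 0.74 xy [0.6025 0.2109] r 0.0768 ang 88.7
top4 px [344. 230.] area 357 solid 0.96 xy [0.5962 0.0618] r 0.0724 ang -93.6
top4 px [288. 262.] area 305 solid 0.68 xy [0.5333 0.1776] r 0.0802 ang 147.1
top4 px [328. 262.] area 258 solid 0.72 xy [0.5319 0.0975] r 0.0779 ang -152.0
```

View pics/side4.png

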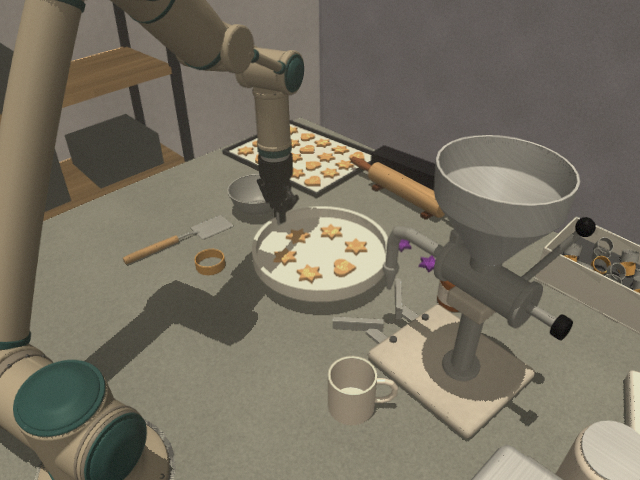

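View pics/top4.png

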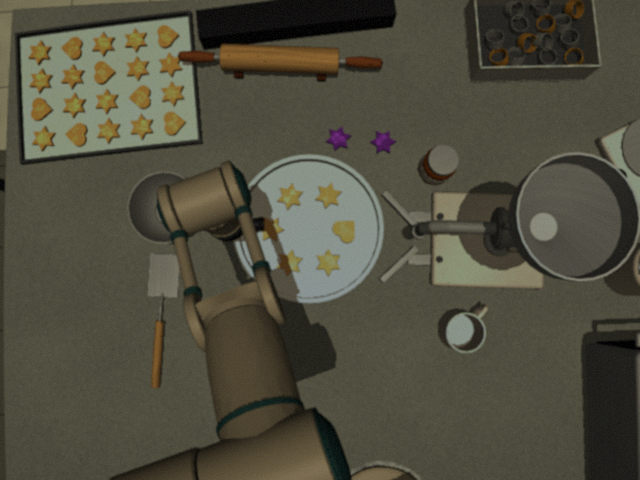

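Emit:
{"fn": "servo_tool", "kwargs": {
  "deltas": [0.01,-0.2,0,0,0,0,0.03,-0.4,0,0,0,0,0.05,-0.6,0,0,0,0,0.06,-0.8,0,0,0,0,0.06,-0.8,0,0,0,0,0.06,-0.8,0,0,0,0,0.06,-0.8,0,0,0,0,0.06,-0.8,0,0,0,0,0.06,-0.8,0,0,0,0,0.06,-0.8,0,0,0,0,0.06,-0.8,0,0,0,0,0.06,-0.8,0,0,0,0,0.05,-0.6,0,0,0,0,0.03,-0.4,0,0,0,0,0.01,-0.2,0,0,0,0,0,0,0,0,0,0]
}}

```text
clock: 13.85
position: [0.5945, 0.1863, 0.0557]
ee_rot: [-0.001, 0.02, 1.0, 0.006]
contact_force: [0.1, 4.8, -1.1]
width: 0.0074
```

Run:
```python
from h import *
info()
p,R,s=pose(); th=np.arctan2(R[1,1],R[0,1]); cg=p[:2]-.1455*np.array([np.cos(th),np.sin(th)]); print('c grip',cg)
shot('side','side5'); shot('top','top5')
biscuits('side5',rim('side5',cg)); biscuits('top5',rim('top5',cg))
```

```text
t 13.85 [0.5945 0.1863 0.0557] th 87.70 tilt [ 0.0031  0.0118 -0.9999] F [ 0.1  4.8 -1.1] w 0.0074 q [ 0.18  0.48  1.64  0.01  1.01 -1.35]
c grip [0.58862443 0.04094682]
side5 rim centre [0.5879 0.0395] 1776
side5 px [357. 251.] area 234 solid 0.76 xy [0.6552 0.0755] r 0.0763 ang 28.1
side5 px [322. 256.] area 240 solid 0.77 xy [0.5896 0.1175] r 0.0780 ang 88.8
side5 px [379. 268.] area 120 solid 0.59 xy [0.6471 0.0052] r 0.0684 ang -30.2
side5 px [310. 278.] area 278 solid 0.76 xy [0.5198 0.0811] r 0.0798 ang 148.6
side5 px [372. 291.] area 319 solid 0.96 xy [ 0.5816 -0.0344] r 0.0742 ang -94.9
side5 px [336. 298.] area 309 solid 0.75 xy [0.5177 0.0015] r 0.0799 ang -151.6
top5 rim centre [0.5901 0.0419] 1525
top5 px [335. 200.] area 306 solid 0.71 xy [0.6587 0.0786] r 0.0778 ang 28.2
top5 px [374. 199.] area 313 solid 0.73 xy [6.581e-01 1.000e-04] r 0.0797 ang -31.6
top5 px [323. 253.] area 753 solid 0.57 xy [0.5516 0.1055] r 0.0744 ang 121.2
top5 px [390. 235.] area 354 solid 0.96 xy [ 0.5852 -0.031 ] r 0.0730 ang -93.9
top5 px [374. 267.] area 256 solid 0.69 xy [0.5208 0.0042] r 0.0789 ang -151.5
```

View pics/side5.png

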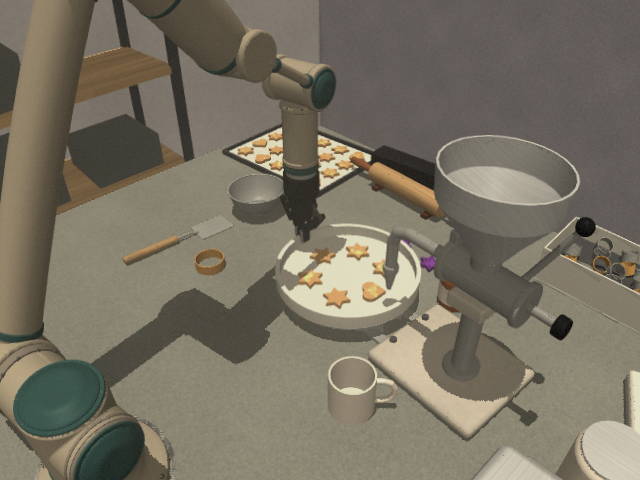

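View pics/top5.png

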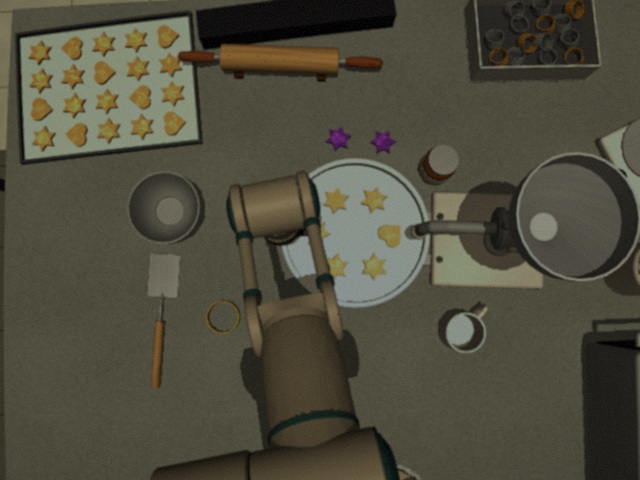

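Emit:
{"fn": "servo_tool", "kwargs": {
  "deltas": [0,-0.2,0,0,0,0,0.02,-0.4,0,0,0,0,0.03,-0.5,0,0,0,0,0.03,-0.5,0,0,0,0,0.03,-0.5,0,0,0,0,0.03,-0.5,0,0,0,0,0.02,-0.4,0,0,0,0,0,-0.2,0,0,0,0]
}}

```text
clock: 14.75
position: [0.5918, 0.1586, 0.0558]
ee_rot: [-0.001, 0.019, 1.0, 0.008]
contact_force: [0.1, 4.6, -1.3]
width: 0.0072
```

Run:
```python
from h import *
info()
p,R,s=pose(); th=np.arctan2(R[1,1],R[0,1]); cg=p[:2]-.1455*np.array([np.cos(th),np.sin(th)]); print('c grip',cg)
```

```text
t 14.75 [0.5918 0.1586 0.0558] th 87.86 tilt [ 0.0023  0.0169 -0.9999] F [ 0.1  4.6 -1.3] w 0.0072 q [ 0.14  0.47  1.67  0.02  1.   -1.41]
c grip [0.58640932 0.01318169]
```

Emit:
{"fn": "servo_tool", "kwargs": {
  "deltas": [0,-0.2,0,0,0,0,0,-0.3,0,0,0,0,0,-0.3,0,0,0,0,0,-0.2,0,0,0,0]
}}

```text
clock: 15.15
position: [0.5914, 0.1506, 0.0561]
ee_rot: [-0.001, 0.018, 1.0, 0.01]
contact_force: [0.2, 5.2, -0.0]
width: 0.0069
```

Emit:
{"fn": "servo_tool", "kwargs": {
  "deltas": [0,-0.2,0,0,0,0,0,-0.3,0,0,0,0]
}}

```text
clock: 15.35
position: [0.5911, 0.1476, 0.0564]
ee_rot: [-0.001, 0.019, 1.0, 0.012]
contact_force: [0.6, 12.1, 1.9]
width: 0.0072
```

Emit:
{"fn": "servo_tool", "kwargs": {
  "deltas": [0,-0.3,0,0,0,0,0,-0.3,0,0,0,0]
}}

```text
clock: 15.55
position: [0.5912, 0.1474, 0.0574]
ee_rot: [-0.0, 0.02, 1.0, 0.017]
contact_force: [-0.2, 12.4, 2.3]
width: 0.0071
```

Run:
```python
from h import *
info()
p,R,s=pose(); th=np.arctan2(R[1,1],R[0,1]); cg=p[:2]-.1455*np.array([np.cos(th),np.sin(th)]); print('c grip',cg)
shot('side','side6'); shot('top','top6')
biscuits('side6',rim('side6',cg)); biscuits('top6',rim('top6',cg))
```

```text
t 15.55 [0.5912 0.1474 0.0574] th 87.66 tilt [ 0.0015  0.0335 -0.9994] F [-0.2 12.4  2.3] w 0.0071 q [ 0.11  0.46  1.68  0.04  1.   -1.44]
c grip [0.58527772 0.00200964]
side6 rim centre [5.844e-01 3.000e-04] 1829
side6 px [369. 260.] area 242 solid 0.75 xy [0.6521 0.0377] r 0.0774 ang 29.0
side6 px [334. 264.] area 256 solid 0.76 xy [0.587  0.0797] r 0.0795 ang 88.1
side6 px [401. 278.] area 175 solid 0.80 xy [ 0.6537 -0.0497] r 0.0854 ang -35.8
side6 px [321. 288.] area 301 solid 0.77 xy [0.5171 0.0433] r 0.0799 ang 147.4
side6 px [385. 302.] area 346 solid 0.97 xy [ 0.5774 -0.0735] r 0.0741 ang -95.4
side6 px [349. 308.] area 332 solid 0.74 xy [ 0.514 -0.037] r 0.0796 ang -152.1
top6 rim centre [0.5869 0.0027] 1396
top6 px [341. 199.] area 311 solid 0.70 xy [0.6607 0.0677] r 0.0984 ang 41.4
top6 px [357. 201.] area 199 solid 0.73 xy [0.656  0.0335] r 0.0757 ang 24.0
top6 px [393. 201.] area 311 solid 0.73 xy [ 0.6549 -0.039 ] r 0.0798 ang -31.5
top6 px [408. 237.] area 287 solid 0.81 xy [ 0.5797 -0.0664] r 0.0695 ang -95.9
top6 px [348. 255.] area 651 solid 0.57 xy [0.5449 0.0557] r 0.0676 ang 128.3
top6 px [393. 268.] area 311 solid 0.74 xy [ 0.518  -0.0341] r 0.0781 ang -151.9
```

Run:
```python
from h import *
im=cv2.imread('pics/side6.png'); cv2.imwrite('pics/side6c.png',cv2.resize(im[220:350,290:450],None,fx=4.5,fy=4.5,interpolation=cv2.INTER_CUBIC))
im=cv2.imread('pics/top4.png'); cv2.imwrite('pics/top4c.png',cv2.resize(im[180:290,280:460],None,fx=4.4,fy=4.4,interpolation=cv2.INTER_CUBIC))
```

```text
(no output)
```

View pics/side6c.png

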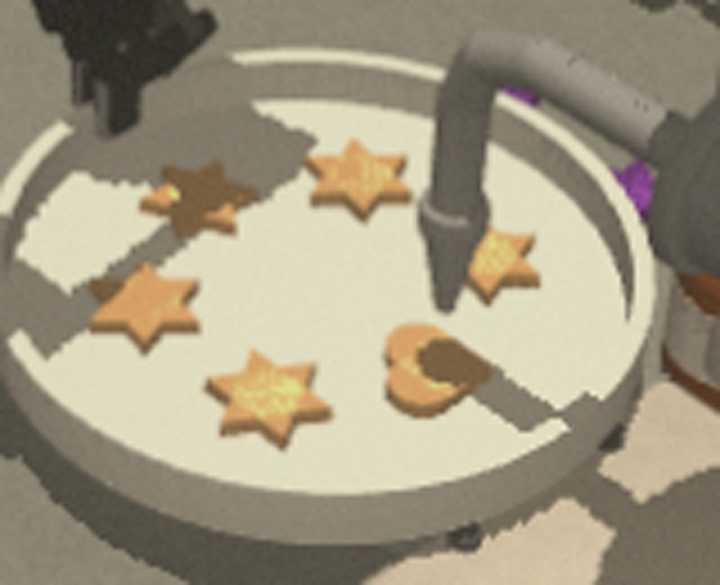

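View pics/top4c.png

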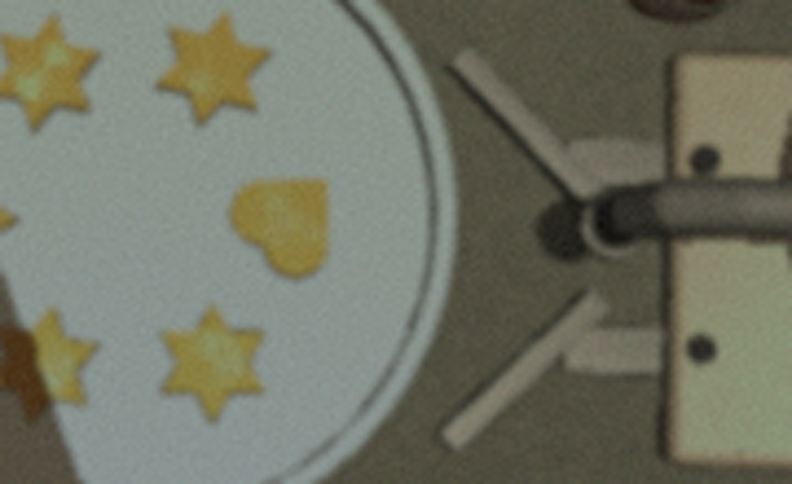

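Run:
```python
from h import *
def heart(f,z):
    im,d,c=load(f); hsv=cv2.cvtColor(im,cv2.COLOR_RGB2HSV)
    m=((hsv[...,1]>90)&(hsv[...,0]>8)&(hsv[...,0]<35)&(hsv[...,2]>60)).astype(np.uint8)
    k,l,st,cen=cv2.connectedComponentsWithStats(m)
    px={'top0':(276,246),'top4':(344,230),'top5':(390,235),'side4':(343,267),'side5':(372,291),'side6':(385,302)}[f]
    i=l[px[1],px[0]]; yy,xx=np.nonzero(l==i); W=onplane(np.c_[xx,yy],z,c)[:,:2]
    g=W.mean(0); 
    # symmetry axis: direction maximizing mirror symmetry
    from scipy.spatial import cKDTree
    T=cKDTree(W-g); best=[]
    for a in np.arange(0,180,1):
        u=np.array([np.cos(np.radians(a)),np.sin(np.radians(a))]); M=2*np.outer(u,u)-np.eye(2)
        best.append((T.query((W-g)@M)[0]**2).mean())
    a=np.argmin(best); u=np.array([np.cos(np.radians(a)),np.sin(np.radians(a))]); n=np.array([-u[1],u[0]])
    s=(W-g)@u; t=(W-g)@n
    e=g+u*(s.max()+s.min())/2+n*(t.max()+t.min())/2
    print(f,'centroid',g.round(4),'axis',a,'len',np.ptp(s).round(4),'wid',np.ptp(t).round(4),'bbox ctr',e.round(4)); return g,e
for f,c0 in [('top0',(.5997,.1353)),('top4',(.6007,.1341)),('top5',(.5901,.0419)),('side4',(.5986,.1322)),('side5',(.5879,.0395)),('side6',(.5844,.0003))]:
    for z in [.053]:
        g,e=heart(f,z)
        for q in (g,e): q=q-c0; print('   r %.4f ang %.2f'%(np.hypot(*q),np.degrees(np.arctan2(q[1],q[0]))))
im,d,c=load('side6')
print('noz',onplane([(388.9,288.4),(387,286)],.088,c), onplane([(388.9,288.4-1)],.088,c))
im,d,c=load('side0'); v,u=np.mgrid[0:480,0:640]
# nozzle 3D points near the tip from side0 depth
for f in ['side0','side6']:
    im,d,c=load(f); P=world(np.c_[u.ravel(),v.ravel()],d.ravel(),c)
    m=(abs(P[:,0]-.58)<.03)&(P[:,1]<-.04)&(P[:,1]>-.115)&(P[:,2]>.085)&(P[:,2]<.2)
    Q=P[m]
    for z in np.arange(.09,.2,.015):
        k=abs(Q[:,2]-z)<.0075
        if k.sum()>3: print(f,z.round(3),k.sum(),Q[k].mean(0).round(4),np.ptp(Q[k],axis=0).round(3))
```

```text
top0 centroid [0.5674 0.201 ] axis 165 len 0.0423 wid 0.0478 bbox ctr [0.564  0.2021]
   r 0.0732 ang 116.17
   r 0.0757 ang 118.13
top4 centroid [0.5962 0.0618] axis 136 len 0.0426 wid 0.0477 bbox ctr [0.5987 0.0598]
   r 0.0724 ang -93.55
   r 0.0743 ang -91.56
top5 centroid [ 0.5852 -0.031 ] axis 131 len 0.044 wid 0.0477 bbox ctr [ 0.5875 -0.0335]
   r 0.0731 ang -93.84
   r 0.0754 ang -92.00
side4 centroid [0.5928 0.0584] axis 135 len 0.0444 wid 0.0563 bbox ctr [0.5955 0.0557]
   r 0.0740 ang -94.49
   r 0.0765 ang -92.30
side5 centroid [ 0.5816 -0.0344] axis 133 len 0.042 wid 0.0567 bbox ctr [ 0.5837 -0.0373]
   r 0.0742 ang -94.89
   r 0.0769 ang -93.12
side6 centroid [ 0.5774 -0.0735] axis 131 len 0.0432 wid 0.0574 bbox ctr [ 0.5797 -0.0762]
   r 0.0741 ang -95.42
   r 0.0766 ang -93.48
noz [[ 0.58110258 -0.07670052  0.088     ]
 [ 0.58370595 -0.06962932  0.088     ]] [[ 0.58327409 -0.07481975  0.088     ]]
side0 0.09 12 [ 0.5777 -0.0766  0.0934] [0.006 0.011 0.006]
side0 0.105 40 [ 0.5761 -0.078   0.1054] [0.013 0.012 0.015]
side0 0.12 48 [ 0.5753 -0.0802  0.1205] [0.018 0.017 0.015]
side0 0.135 67 [ 0.573  -0.0814  0.1364] [0.026 0.025 0.015]
side0 0.15 111 [ 0.5747 -0.0796  0.1484] [0.028 0.027 0.015]
side0 0.165 74 [ 0.5747 -0.0799  0.1652] [0.017 0.018 0.015]
side0 0.18 71 [ 0.5745 -0.0802  0.18  ] [0.015 0.018 0.014]
side0 0.195 64 [ 0.5748 -0.0798  0.1938] [0.018 0.02  0.012]
side6 0.09 13 [ 0.5775 -0.0761  0.0934] [0.007 0.011 0.008]
side6 0.105 37 [ 0.5765 -0.0782  0.1052] [0.014 0.013 0.015]
side6 0.12 46 [ 0.5748 -0.08    0.1202] [0.017 0.017 0.015]
side6 0.135 67 [ 0.5725 -0.0815  0.1362] [0.022 0.026 0.015]
side6 0.15 116 [ 0.5747 -0.08    0.1488] [0.028 0.03  0.015]
side6 0.165 78 [ 0.5747 -0.0797  0.1657] [0.015 0.02  0.015]
side6 0.18 64 [ 0.5748 -0.0804  0.1804] [0.016 0.018 0.014]
side6 0.195 68 [ 0.5743 -0.0798  0.1937] [0.016 0.018 0.012]
```

Run:
```python
from h import *
v,u=np.mgrid[0:480,0:640]
for f,c0 in [('top4',(.6007,.1341)),('top6',(.5869,.0027)),('side4',(.5986,.1322)),('side6',(.5844,.0003))]:
    im,d,c=load(f); P=world(np.c_[u.ravel(),v.ravel()],d.ravel(),c); r=np.hypot(*(P[:,:2]-c0).T)
    for n,m in [('rim',(r<.150)&(r>.141)&(P[:,2]>.06)&(P[:,2]<.08)),('floor',(r<.135)&(P[:,2]<.0505)&(P[:,2]>.035))]:
        Q=P[m&(d.ravel()>0)]; s=np.linalg.lstsq(np.c_[Q[:,:2]-c0,np.ones(len(Q))],Q[:,2],rcond=None)[0]; print(f,n,m.sum(),'slope deg',np.degrees(s[:2]).round(2),'z',s[2].round(4))
info()
```

```text
top4 rim 1709 slope deg [-0.14  0.  ] z 0.0709
top4 floor 10036 slope deg [-0.02  0.06] z 0.0462
top6 rim 1509 slope deg [-0.05  0.94] z 0.072
top6 floor 7870 slope deg [0.08 0.66] z 0.0468
side4 rim 1594 slope deg [-0.24 -0.03] z 0.0678
side4 floor 5119 slope deg [ 0.05 -0.  ] z 0.0465
side6 rim 2060 slope deg [-0.01  0.57] z 0.0689
side6 floor 6206 slope deg [0.1  0.91] z 0.0471
t 15.65 [0.5913 0.1473 0.0575] th 87.66 tilt [ 0.0013  0.0334 -0.9994] F [ 0.6 11.   1.6] w 0.0076 q [ 0.11  0.46  1.68  0.04  1.   -1.44]
```

The push has tipped the tray up about 0.8° at the gripped side. I'll level the tool, lower it to its original height, and keep a light push.

Emit:
{"fn": "servo_tool", "kwargs": {
  "deltas": [0,0,0.15,1,0,0,0,0,0.15,0.9,0,0]
}}

```text
clock: 15.85
position: [0.5911, 0.148, 0.0548]
ee_rot: [-0.001, 0.021, 1.0, -0.0]
contact_force: [0.6, 3.6, -0.8]
width: 0.0073
```

Run:
```python
from h import *
info()
```

```text
t 15.85 [0.5911 0.148  0.0548] th 87.65 tilt [ 1.3e-03 -2.0e-04 -1.0e+00] F [ 0.6  3.6 -0.8] w 0.0073 q [ 0.13  0.47  1.67  0.    1.   -1.4 ]
```

Emit:
{"fn": "servo_tool", "kwargs": {
  "deltas": [0,-0.25,0.03,0.4,0,0,0,-0.25,0.03,0.4,0,0]
}}

```text
clock: 16.05
position: [0.5915, 0.1479, 0.0543]
ee_rot: [-0.0, 0.022, 1.0, -0.003]
contact_force: [1.4, 10.9, 2.4]
width: 0.007
```

Run:
```python
from h import *
info()
```

```text
t 16.05 [0.5915 0.1479 0.0543] th 87.53 tilt [ 1.0e-04 -6.8e-03 -1.0e+00] F [ 1.4 10.9  2.4] w 0.0070 q [ 0.13  0.47  1.67 -0.01  1.   -1.39]
```

Run:
```python
from h import *
p,R,s=pose(); th=np.arctan2(R[1,1],R[0,1]); cg=p[:2]-.1455*np.array([np.cos(th),np.sin(th)]); print('c grip',cg)
for n in ['side','top','wrist']: shot(n,n+'7')
biscuits('side7',rim('side7',cg)); biscuits('top7',rim('top7',cg)); info()
v,u=np.mgrid[0:480,0:640]
for f,c0 in [('top7',cg),('side7',cg)]:
    im,d,c=load(f); P=world(np.c_[u.ravel(),v.ravel()],d.ravel(),c); r=np.hypot(*(P[:,:2]-c0).T)
    m=(r<.135)&(P[:,2]<.0505)&(P[:,2]>.035)&(d.ravel()>0)
    Q=P[m]; s=np.linalg.lstsq(np.c_[Q[:,:2]-c0,np.ones(len(Q))],Q[:,2],rcond=None)[0]; print(f,'slope deg',np.degrees(s[:2]).round(2),'z',s[2].round(4))
im=cv2.imread('pics/side7.png'); cv2.imwrite('pics/side7c.png',cv2.resize(im[220:400,270:470],None,fx=3.3,fy=3.3,interpolation=cv2.INTER_CUBIC))
```

```text
c grip [0.58523852 0.00252922]
side7 rim centre [0.5845 0.0013] 1854
side7 px [369. 260.] area 245 solid 0.77 xy [0.6513 0.037 ] r 0.0758 ang 28.1
side7 px [334. 265.] area 254 solid 0.75 xy [0.5856 0.0782] r 0.0769 ang 89.2
side7 px [401. 278.] area 168 solid 0.84 xy [ 0.6536 -0.0494] r 0.0858 ang -36.3
side7 px [321. 288.] area 289 solid 0.76 xy [0.5155 0.0427] r 0.0804 ang 149.1
side7 px [385. 302.] area 334 solid 0.97 xy [ 0.5777 -0.0727] r 0.0744 ang -95.2
side7 px [349. 308.] area 326 solid 0.74 xy [ 0.5138 -0.0367] r 0.0803 ang -151.7
top7 rim centre [0.5869 0.0035] 1521
top7 px [328. 198.] area 330 solid 0.79 xy [0.6641 0.0931] r 0.1184 ang 49.3
top7 px [392. 201.] area 312 solid 0.73 xy [ 0.6546 -0.0383] r 0.0796 ang -31.7
top7 px [354. 201.] area 304 solid 0.70 xy [0.6551 0.0403] r 0.0775 ang 28.3
top7 px [407. 237.] area 283 solid 0.82 xy [ 0.5797 -0.0658] r 0.0696 ang -96.0
top7 px [344. 257.] area 736 solid 0.60 xy [0.5421 0.0647] r 0.0759 ang 126.2
top7 px [392. 268.] area 304 solid 0.73 xy [ 0.518  -0.0331] r 0.0780 ang -152.1
t 16.20 [0.5915 0.1479 0.0543] th 87.54 tilt [-0.     -0.0067 -1.    ] F [0.2 9.3 0.3] w 0.0071 q [ 0.13  0.47  1.67 -0.01  1.   -1.39]
top7 slope deg [0.01 0.03] z 0.0461
side7 slope deg [0.04 0.11] z 0.0462
```

View pics/side7c.png

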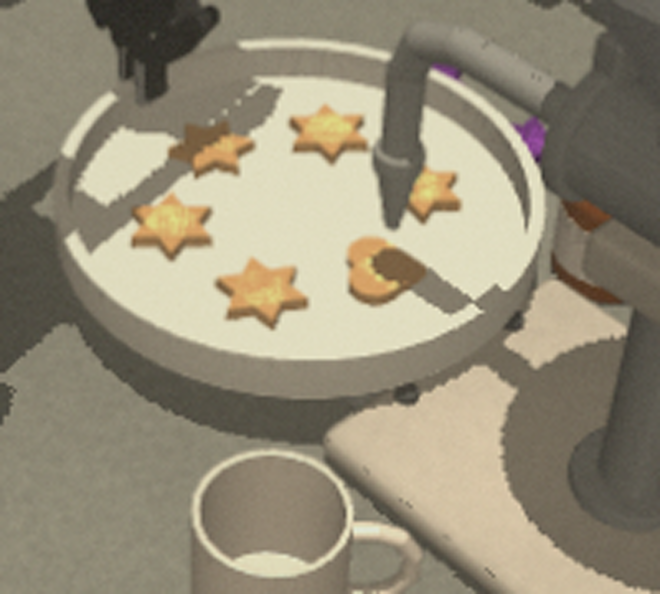

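View pics/wrist7.png

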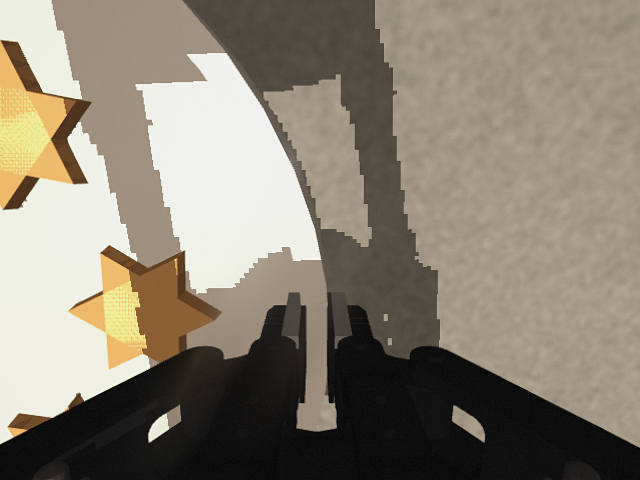

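View pics/top7.png

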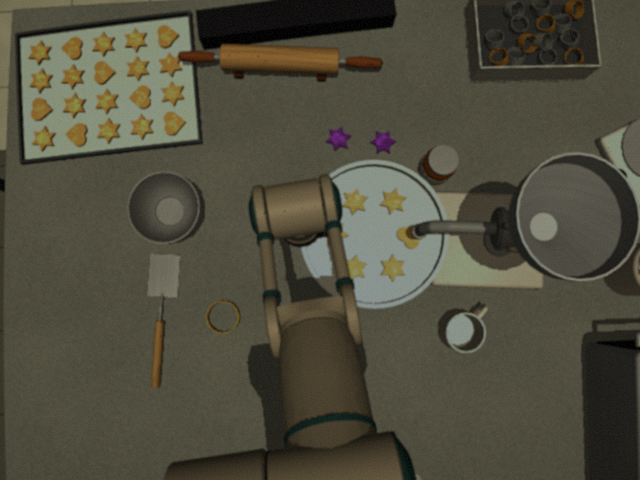

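Side view 7: the heart at (385,302) lies under the nozzle tip at about (389,288). The top and wrist views show the lip held between the pads and the other objects in place. The tray is level again, so I'm handing the job in.

Run:
```python
from h import *
info(); print(manip.sign_off())
```

```text
t 16.20 [0.5915 0.1479 0.0543] th 87.54 tilt [-0.     -0.0067 -1.    ] F [0.2 9.3 0.3] w 0.0071 q [ 0.13  0.47  1.67 -0.01  1.   -1.39]
the job is handed in; nothing more can be done
None
```

The turntable is in the V stop with the heart biscuit under the nozzle, and the job was handed in at 16.2 s. I pinched the tray's lip and turned it about 149° in two strokes. I then slid the turntable home and left the fingers holding the lip with a push of about 9 N into the V.

What the last checks showed:
- **Home:** the tray centre measured within about 1–2 mm of home. The push met firm, symmetric resistance, almost no sideways force against about 9–12 N into the V, which fits contact with both bars. I could not see the bars themselves under the tray.
- **Heart:** its outline centre is about 1–2 mm from the nozzle axis in the side view. The side and top cameras disagreed by about 1–1.5° on its bearing. Which point counts as the heart's centre could add another 1–2 mm.
- **Tray:** the first push tipped it up about 0.8° at the gripped side. I levelled it and pushed again, and the final slope was about 0.1° or less.
- **Everything else:** the biscuits visible in the final views kept their spacing on the tray. One star was mostly hidden by the arm or nozzle in each view. The other objects look unmoved in the pictures.

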